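# Shift the gated selector on the transmission bench

### The arm

A 6-joint arm with a two-finger parallel gripper is mounted at the origin on the work surface. World frame = base frame: x ahead of the robot, y to its left, z up, the work surface at z = 0. Lengths are in mm, angles in rad, forces in N, time in s.
With the tool pointing down it reaches from about 400 to 925 mm from the base axis. Payload 12.5 kg.
Tool frame: the origin (TCP) lies midway between the tips of the shut fingers; the grasp point (between the pads) lies 19 mm behind it; z points along the fingers, y is the line along which they close (so a half turn about z gives the same grasp; the last joint's range is limited). The gripper opens to 95 mm and grips with 3 to 60 N. Pads are 20 mm wide; open, the fingers measure 119 mm over their backs; the gripper's body (75 mm by 180 mm) begins 59 mm behind the grasp point.
Start: joints at [1.04, 0.491, 1.559, -0, 1.092, -0.106], TCP at [257.573, 569.476, 214.661] pointing down, gripper open.
Joint ranges: [-3.1, 3.1], [-0.84, 2.19], [0.05, 2.79], [-1.13, 4.28], [0.06, 2.93], [-2.69, 2.69]. Speed limits (rad/s): [2.22, 2.22, 2.79, 3.14, 3.14, 3.14].

### API

Orientations are given as [roll, pitch, yaw] about the fixed x, y, z axes, in that order (R = Rz(yaw) Ry(pitch) Rx(roll)).
In Python, from cell import readout, eyes, env gives the robot as it stands.
- The arm moves only by the tool move_arm, never from a script. Its argument "plan" is a list of rows, each a list of 3 entries, a list of its own where there are three numbers: the turn, a rotation vector about the tool's x, y, z in degrees, then the shift along the tool's x, y, z in m, then the gripper command: -1 is shut, 1 is fully open, values between are in proportion. In form: [[[ax, ay, az], [x, y, z], jaw], ...]. A call has 1 to 5 rows; each row is the pose to reach, as a shift and turn from the pose commanded when the call began, along the tool's axes at that moment; what a row does not reach only later rows make up. A row lasts 1/8 s, in which the tool goes at most 62.5 mm and 10.7 degrees, less where a joint would pass 70% of its speed; a pose out of reach is approached as far as the arm can. A call with a gripper value outside its range is refused whole. The fingers move at their own pace and stop on an object; the grip force is fixed at half the most. Time passes only in rows, so rows that repeat a pose let the fingers close. It gives the time, the measured TCP pose, the force, the opening and the grip force at its end, in the units of the state.
- readout.state(): the state, without advancing time (a new reading comes with each control period).
- eyes.read_camera(name): name is "scene" or "top" or "wrist"; returns a dict with "img" (384x512x3 uint8, red, green, blue), "K" (3x3 intrinsics, pixels), "extrinsics" (4x4, takes a point from camera to world coordinates). Camera axes: x right, y up, looking along -z (the intrinsics and any distortion apply to the point x, -y, -z); pixel columns grow to the right and rows downward; lengths in mm; the calibration is good to about 2 mm. A picture is of the moment at which its call begins. There is no depth.
- env.job_done(): hands the job in; it is judged then, once.
Trained networks look in a picture, given as the dict that the camera call returned (one of the last four; its "shot" number tells which), for a name from the list of things; names that differ only in an ending like _2 or _b are one class to them, and where a whole thing is asked for, a point or a joint stands for the part that bears it (a point fixed in the world has none). Each returns a list of dicts, best first, with "score" (0 to 1); they miss things now and then, are a little off and sometimes report something else, mostly with a low value. They report only what shows in the picture. A call takes as long as a camera call.
- eyes.cut_out(picture, name): "mask" (384x512 bool, what is visible of it) and "uv" ([column, row] in pixels, amid what is visible of it).
The state is a dict: "t": time; "joints": joint angles; "qvel": joint speeds; "tau": joint torques, N m; "eef_pos": TCP position; "tcp_rot": TCP orientation; "ft_force": force on the tool from outside, world axes, zero at the start; "moment": the same for the moment, N m; "opening": opening from 0.0 (shut) to 1.0 (fully open); "grip_force": force on a finger pad.
Only numpy, scipy, OpenCV 4.12 (cv2) and the standard library are available. Lean on these libraries where they do the work, as an engineer would, in place of code of your own. Each camera call takes 0.05 s, during which the arm holds its last target. There are 200 camera calls.

### The job

On the transmission bench, take the gear selector with the red knob out of its park slot (yellow mark) and guide the lever through the zigzag gate into the drive slot at the far end (green mark), right to the end of that slot, then let go. Leave the lever with the black knob as it is.

Things in the scene. Friction and masses are not known exactly. Their poses are not given: they have to be found in the camera images.
- red_selector: Blue gear selector, red knob, fixed. Origin: centre of underside, on the bench; z up, x from yellow (park) to green (drive) mark. Aluminium gate plate on top 140 (x) x 110 mm, top face 147 mm up. Slot 22 mm wide; its centre line at plate height in x, y mm: (-40,16) park end, (-16,16), (-16,-16), (16,-16), (16,16), (40,16) drive end. The lever has 6 mm play all round that line. Base plate 180 x 150 mm.
- red_selector_knob (a point): Centre of the red 40 mm ball knob on a 10 mm lever that starts somewhere in the park slot. The lever swings any way about a ball pivot 10 mm above the selector's origin; knob centre 200 mm from the pivot, slot (mid-plate) 134 mm above it, so the knob moves 1.4 to 1.5 times the slot offsets and drops up to 11 mm when leaning. About 1 N friction, no spring: stays where left.
- home (a point): Where the red knob's centre stands when the lever is on the slot's centre line at the drive end (green mark): x 57, y 23 mm in the selector's frame, 200 mm up; the end stop is about 8 mm further along x. Corners of the knob's way there from park, x, y mm in that frame: (-23,23), (-23,-23), (23,-23), (23,23).
- black_selector_knob (a point): Centre of the black 40 mm ball knob on the lever of an otherwise identical selector elsewhere on the bench; not to be moved.

How it is judged:
By the outcome, as a careful person would: the job done as asked, in the order asked, and still so for the second after the job is handed in, with the robot touching nothing.
It also fails if it takes over 40 s, if anything falls off the work surface, if the arm or the gripper's body presses on something with over 40 N, if the wrist force passes 120 N, or if a joint passes its speed limit or range.

## Working session

There is one attempt and no reset: what is moved stays moved. The work goes in short steps, Python scripts to look and compute and a tool call to move; the robot and the scene stay as the last step left them, time stands still between calls to the robot, and variables do not carry over. Pictures are saved under pics/ and viewed, at most 10 in all, crops included, and the job is handed in when it is done.

Besides the shell and the picture viewer there is one more tool, called after "Request:" as name(argument=value, ...), one argument or row to a line, values as JSON. move_arm: Moves the arm, as the interface text tells. Its arguments: {"type":"object","properties":{"plan":{"type":"array","items":{"type":"array"}}},"required":["plan"]}

```bash
mkdir -p pics
cat > h.py <<'E'
import numpy as np, cv2
from cell import readout, eyes, env
def proj(c,P):
    T=np.linalg.inv(c["extrinsics"]); p=(T[:3,:3]@np.atleast_2d(P).T).T+T[:3,3]
    p=p*[1,-1,-1]; q=(c["K"]@p.T).T; return q[:,:2]/q[:,2:]
def ray(c,uv):
    d=np.linalg.inv(c["K"])@[uv[0],uv[1],1]; d=c["extrinsics"][:3,:3]@(d*[1,-1,-1])
    return c["extrinsics"][:3,3],d/np.linalg.norm(d)
def tri(rs):
    A=np.zeros((3,3));b=np.zeros(3)
    for o,d in rs:
        M=np.eye(3)-np.outer(d,d);A+=M;b+=M@o
    return np.linalg.solve(A,b)
def onz(c,uv,z):
    o,d=ray(c,uv); return o+d*(z-o[2])/d[2]
E
python3 - <<'E'
from h import *
ims=[]
for n in("scene","top"):
    c=eyes.read_camera(n); ims.append(c["img"]); print(n,c.keys(),c["extrinsics"].round(2).tolist(),c["K"].round(1).tolist())
    for k in("red_selector_knob","red_selector","black_selector_knob"):
        for r in eyes.cut_out(c,k)[:3]: print(n,k,r["score"],r["uv"],r["mask"].sum(), onz(c,r["uv"],205).round())
    np.save(n+".npy",c["img"])
    cv2.imwrite("pics/%s.png"%n,cv2.resize(c["img"][:,:,::-1],(800,600)))
print(readout.state())
E
```

```text
scene dict_keys(['img', 'K', 'extrinsics', 'shot']) [[0.69, -0.47, 0.55, 964.17], [0.72, 0.43, -0.54, -397.51], [0.02, 0.77, 0.64, 599.87], [0.0, 0.0, 0.0, 1.0]] [[356.7, 0.0, 259.0], [0.0, 356.7, 193.8], [0.0, 0.0, 1.0]]
scene red_selector_knob 0.69 [306.8, 122.1] 312 [516. 197. 205.]
scene red_selector 0.64 [300.8, 181.4] 5790 [653.  18. 205.]
scene black_selector_knob 0.91 [152.5, 184.0] 524 [ 480. -183.  205.]
top dict_keys(['img', 'K', 'extrinsics', 'shot']) [[0.03, 0.99, -0.16, 420.24], [-1.0, 0.03, -0.0, -12.48], [-0.0, 0.16, 0.99, 1012.95], [0.0, 0.0, 0.0, 1.0]] [[489.4, 0.0, 255.8], [0.0, 489.4, 201.4], [0.0, 0.0, 1.0]]
top red_selector_knob 0.85 [127.5, 229.6] 605 [497. 203. 205.]
top red_selector 0.82 [162.7, 220.2] 7135 [515. 145. 205.]
top black_selector_knob 0.96 [356.1, 256.4] 486 [ 464. -176.  205.]
{'t': 0.4, 'joints': array([ 1.04039889e+00,  4.90975748e-01,  1.55894871e+00,  3.81518914e-05,
        1.09165906e+00, -1.05618556e-01]), 'qvel': array([ 0.00193901, -0.00220168, -0.00159681,  0.00039839, -0.00022769,
       -0.0007494 ]), 'tau': array([-1.64294437e-03, -6.11917734e+01, -2.58177853e+01,  6.92337938e-02,
        4.53048851e-02, -6.48963805e-05]), 'eef_pos': array([257.55937738, 569.47031902, 214.59706603]), 'tcp_rot': array([ 3.14158000e+00, -3.27039434e-05,  2.71679618e+00]), 'ft_force': array([0.14333834, 0.05521586, 0.26975246]), 'moment': array([ 0.01898312,  0.05351411, -0.03641026]), 'grip_force': 0.0, 'opening': 1.0018423587419822}
```

View pics/scene.png

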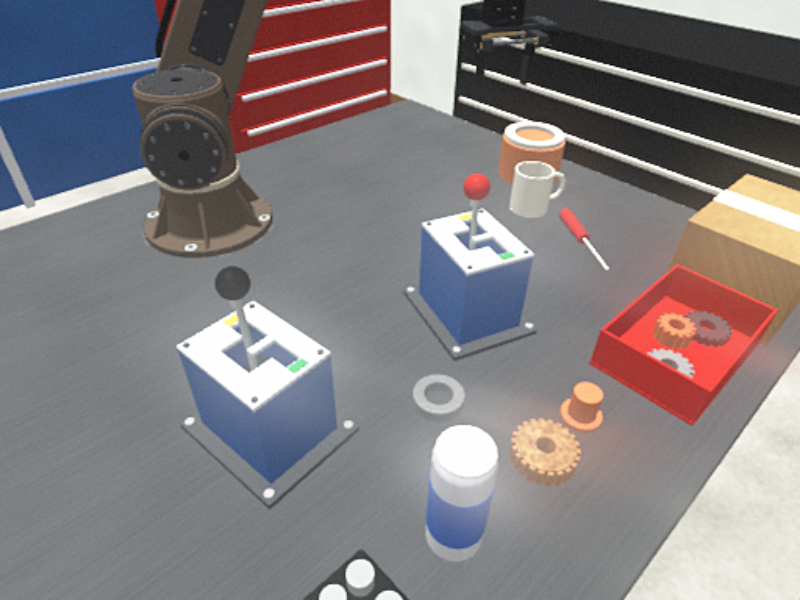

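View pics/top.png

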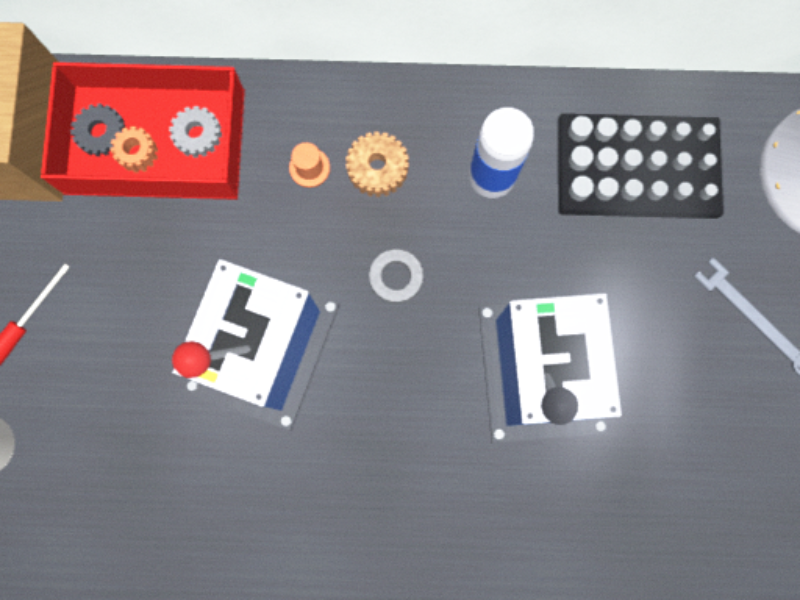

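The scene view (800x600) shows the red knob at (477,187), with the selector plate corners at (421,224), (484,211), (532,250) and (470,270). In the top view the knob is at (191,359), yellow mark (209,376), green mark (247,280), and plate corners (220,263), (318,293), (267,408). The space around the knob is clear.

```bash
cat > fit.py <<'E'
from h import *
from scipy.optimize import least_squares
C={"scene":({(-70,-55):(421,224),(-70,55):(484,211),(70,55):(532,250),(70,-55):(470,270)}),
   "top":({(70,55):(220,263),(70,-55):(318,293),(-70,-55):(267,408)})}
cams={n:eyes.read_camera(n) for n in C}
K=[]
for n,c in cams.items():
    r=eyes.cut_out(c,"red_selector_knob")[0]; m=r["mask"].astype(np.uint8)
    (u,v),rad=cv2.minEnclosingCircle(cv2.findNonZero(m)); print(n,r["uv"],u,v,rad); K.append(ray(c,r["uv"]))
kn=tri(K)
def W(p,P):
    P=np.atleast_2d(np.array(P,float)); s,co=np.sin(p[2]),np.cos(p[2])
    return np.c_[p[0]+co*P[:,0]-s*P[:,1],p[1]+s*P[:,0]+co*P[:,1],P[:,2]]
def f(p):
    r=[]
    for n,d in C.items():
        P=[(*k,147) for k in d]; r.append((proj(cams[n],W(p,P))-np.array(list(d.values()))*.64).ravel())
    return np.concatenate(r)
s=least_squares(f,[510,145,-.37],x_scale=[10,10,.1],loss="soft_l1"); p=s.x; print("pose",p,np.degrees(p[2]),f(p).round(1))
e=np.array([np.cos(p[2]),np.sin(p[2])]); d=kn[:2]-p[:2]
print("knob",kn,"in sel",e@d,-e[1]*d[0]+e[0]*d[1],"pivot dist",np.linalg.norm(kn-[p[0],p[1],10]))
np.save("pose.npy",p); np.save("kn.npy",kn)
im=cams["top"]["img"][:,:,::-1].copy()
im=cv2.resize(im,None,fx=4,fy=4)
pts=np.vstack([W(p,[(x,y,147) for x,y in[(-70,-55),(70,-55),(70,55),(-70,55)]]),W(p,[(x,y,144) for x,y in[(-40,16),(-16,16),(-16,-16),(16,-16),(16,16),(40,16)]])])
q=(proj(cams["top"],pts)*4+2).astype(int)
cv2.polylines(im,[q[:4]],True,(255,0,255),1);cv2.polylines(im,[q[4:]],False,(0,255,255),1)
cv2.imwrite("pics/fit.png",im[600:1130,350:950])
E
python3 fit.py
```

```text
scene [304.7, 122.9] 304.0 135.0 24.33115005493164
top [160.7, 221.1] 163.30413818359375 219.68896484375 56.8331298828125
pose [ 5.34075658e+02  1.70422192e+02 -3.06077674e-01] -17.536958908933084 [-1.4 -1.6 -3.  -2.8 -0.5  0.9 -2.6  0.3  0.1 -1.4 -5.6 -1.  -0.6 -0.7]
knob [522.47571596 156.81196728 217.66180901] in sel -6.959763478786159 -16.472964828079743 pivot dist 208.43038118266418
```

View pics/fit.png

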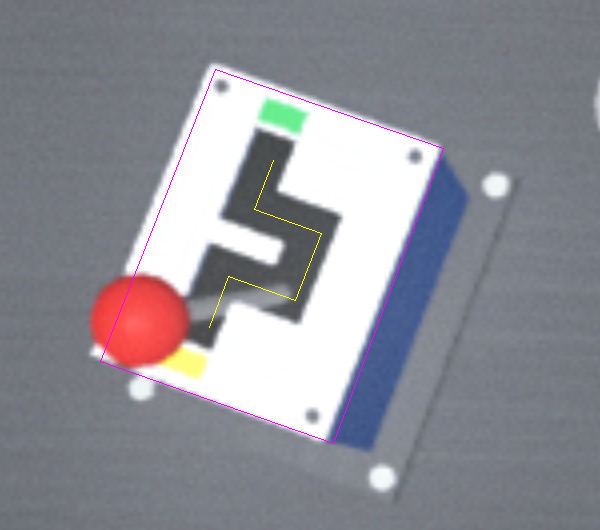

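The top crop shows the plate corners at (213,64), (441,146), (331,442) and (92,356). The first fit is off by about 8 px on this 4x crop, and the network's knob mask was wrong, so I'll redo both with finer corners and colour.

Run:
```python
import numpy as np,cv2
im=np.load("scene.npy")[:,:,::-1]
im=cv2.resize(im,None,fx=5,fy=5,interpolation=cv2.INTER_CUBIC)
cv2.imwrite("pics/sc.png",im[520:1020,1200:1800])
for n in("scene","top"):
    h=cv2.cvtColor(np.load(n+".npy"),cv2.COLOR_RGB2HSV)
    m=(((h[...,0]<6)|(h[...,0]>174))&(h[...,1]>140)&(h[...,2]>90)).astype(np.uint8)
    k,l,s,c=cv2.connectedComponentsWithStats(m)
    for i in range(1,k):
        if s[i,4]>80: print(n,s[i],c[i])
```

```text
scene [169   0  36   6 118] [182.3220339    1.66949153]
scene [ 146    0  104   98 5918] [199.64971274  44.23200406]
scene [297 111  16  11 130] [304.3        116.26153846]
scene [359 134  17  18 121] [366.47107438 142.28099174]
scene [ 377  169  121  103 5669] [435.18733463 218.33515611]
top [  26   40  130   88 8214] [91.63099586 82.43620648]
top [  0 206  16  27 232] [  5.69396552 216.78448276]
top [110 219  24  23 422] [121.81753555 229.66587678]
```

View pics/sc.png

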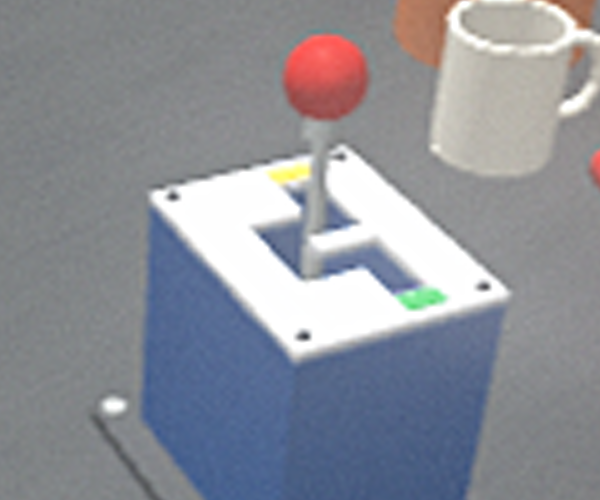

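In the scene crop the knob is at (326,77), with plate corners (148,192), (345,146), (511,294) and (294,360).

```bash
cat > fit2.py <<'E'
from h import *
from scipy.optimize import least_squares
S=lambda x,y:((1200+x+.5)/5-.5,(520+y+.5)/5-.5); T=lambda x,y:((350+x+.5)/4-.5,(600+y+.5)/4-.5)
C={"scene":{(-70,-55):S(148,192),(-70,55):S(345,146),(70,55):S(511,294),(70,-55):S(294,360)},
   "top":{(70,55):T(213,64),(70,-55):T(441,146),(-70,-55):T(331,442),(-70,55):T(92,356)}}
kuv={"scene":S(326,77),"top":T(140,321)}
cams={n:eyes.read_camera(n) for n in C}
kn=tri([ray(cams[n],kuv[n]) for n in C])
def W(p,P):
    P=np.atleast_2d(np.array(P,float)); s,co=np.sin(p[2]),np.cos(p[2])
    return np.c_[p[0]+co*P[:,0]-s*P[:,1],p[1]+s*P[:,0]+co*P[:,1],P[:,2]]
def sel(kn,p):
    e=np.array([np.cos(p[2]),np.sin(p[2])]); d=kn[:2]-p[:2]; return e@d,-e[1]*d[0]+e[0]*d[1],kn[2]
for use in(["scene"],["top"],["scene","top"]):
    f=lambda p:np.concatenate([(proj(cams[n],W(p,[(*k,147) for k in C[n]]))-np.array(list(C[n].values()))).ravel() for n in use])
    p=least_squares(f,[530,165,-.35],x_scale=[10,10,.1]).x
    print(use,p[:2].round(1),np.degrees(p[2]).round(2),"res",f(p).round(1))
    print(" knob",kn.round(1),"sel",np.round(sel(kn,p),1),"dist",np.linalg.norm(kn-[p[0],p[1],10]))
np.save("pose.npy",p)
E
python3 fit2.py
```

```text
['scene'] [539.7 168.3] -18.62 res [ 0.2  0.6 -0.   0.6 -0.5  0.3  0.3 -1.1]
 knob [497.  212.8 200. ] sel [-54.6  28.6 200. ] dist 199.79378226873078
['top'] [535.5 172.1] -18.0 res [ 0.1  0.4 -0.2 -0.1 -0.9 -0.4  1.   0.1]
 knob [497.  212.8 200. ] sel [-49.2  26.9 200. ] dist 198.12613144516854
['scene', 'top'] [536.3 171.7] -18.18 res [ 0.  -0.3 -0.5 -0.4 -0.8 -1.1  0.5 -2.4  0.5 -0.1  0.2 -0.4 -0.8 -0.8
  1.2 -0.5]
 knob [497.  212.8 200. ] sel [-50.2  26.9 200. ] dist 198.37507984487547
```

Request:
move_arm(
  plan=[
    [[0, 0, 0], [0, 0, -0.06], 1],
    [[0, 0, -6.1], [-0.365, -0.226, -0.085], 1],
    [[0, 0, -6.1], [-0.365, -0.226, -0.085], 1],
    [[0, 0, -6.1], [-0.365, -0.226, -0.085], 1],
    [[0, 0, -6.1], [-0.365, -0.226, -0.085], 1],
  ],
)

```text
t: 1.32
eef_pos: [397.6, 360.6, 289.5]
tcp_rot: [3.141, 0.0, 2.824]
ft_force: [0.5, 0.0, -0.3]
opening: 0.999
grip_force: 0.0
```

Request:
move_arm(
  plan=[
    [[0, 0, 0], [-0.14, -0.109, -0.01], 1],
    [[0, 0, 0], [-0.14, -0.109, -0.01], 1],
    [[0, 0, 0], [-0.14, -0.109, -0.01], 1],
    [[0, 0, 0], [-0.14, -0.109, -0.01], 1],
    [[0, 0, 0], [-0.14, -0.109, -0.01], 1],
  ],
)

```text
t: 1.95
eef_pos: [495.3, 215.1, 299.1]
tcp_rot: [3.141, -0.0, 2.823]
ft_force: [-0.3, -0.3, -0.3]
opening: 1.001
grip_force: 0.0
```

Run:
```python
from h import *
s=readout.state(); print(s["eef_pos"],s["tcp_rot"])
c=eyes.read_camera("wrist"); im=c["img"]; print(c["extrinsics"].round(2).tolist())
h=cv2.cvtColor(im,cv2.COLOR_RGB2HSV)
m=(((h[...,0]<6)|(h[...,0]>174))&(h[...,1]>140)&(h[...,2]>60)).astype(np.uint8)
k,l,st,ce=cv2.connectedComponentsWithStats(m)
for i in range(1,k):
    if st[i,4]>200: print(st[i],ce[i],onz(c,ce[i],199).round(1))
o=cv2.resize(im[:,:,::-1],(800,600)).copy()
p=np.load("pose.npy");R=lambda x,y,z:(p[0]+np.cos(p[2])*x-np.sin(p[2])*y,p[1]+np.sin(p[2])*x+np.cos(p[2])*y,z)
P=[R(x,y,147) for x,y in[(-70,-55),(70,-55),(70,55),(-70,55)]]+[R(x,y,147) for x,y in[(-40,16),(-16,16),(-16,-16),(16,-16),(16,16),(40,16)]]
q=(proj(c,np.array(P))*1.5625).astype(int)
cv2.polylines(o,[q[:4]],True,(255,0,255),1);cv2.polylines(o,[q[4:]],False,(0,255,255),1)
cv2.imwrite("pics/w1.png",o)
```

```text
[495.30920803 215.14092908 299.0911288 ] [ 3.14147887e+00 -3.76859073e-04  2.82265665e+00]
[[0.31, -0.91, -0.27, 418.67], [0.95, 0.3, 0.09, 240.13], [0.0, -0.28, 0.96, 469.35], [0.0, 0.0, 0.0, 1.0]]
[ 427   71   45   69 1276] [448.9177116 103.9968652] [473.  409.2 199. ]
[ 232  176   39   39 1217] [250.95398521 195.20542317] [499.  210.6 199. ]
[375 250  21  20 247] [387.38866397 259.10121457] [612.6 326.3 199. ]
[303 296  32  29 540] [315.82777778 308.56296296] [649.4 237.7 199. ]
```

View pics/w1.png

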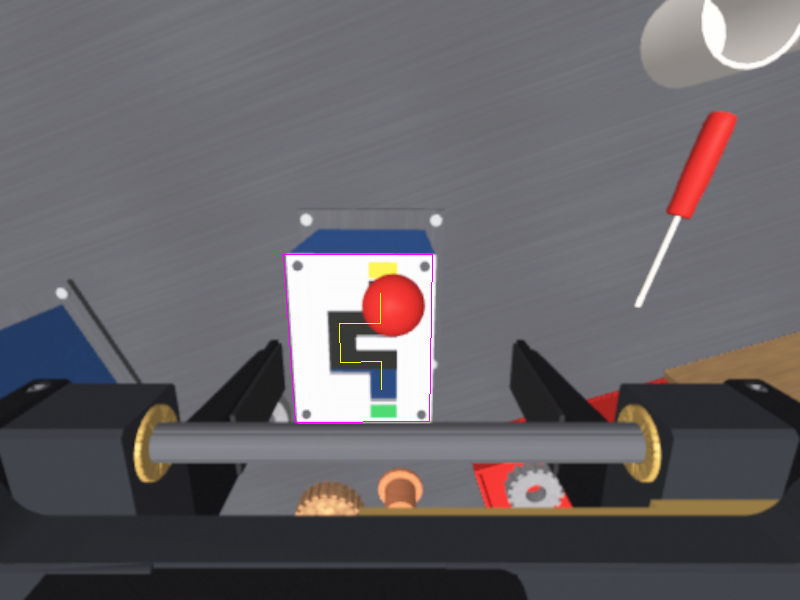

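The wrist view shows the knob at (393,305) between the open fingers. The projected plate and slot line agree with the picture to about 2 mm. Next: descend to the knob.

Request:
move_arm(
  plan=[
    [[0, 0, 0], [-0.002, -0.001, 0.05], 1],
    [[0, 0, 0], [-0.002, -0.001, 0.09], 1],
    [[0, 0, 0], [-0.002, -0.001, 0.117], 1],
    [[0, 0, 0], [-0.002, -0.001, 0.117], 1],
    [[0, 0, 0], [-0.002, -0.001, 0.117], 1],
  ],
)

```text
t: 2.62
eef_pos: [497.3, 214.3, 183.3]
tcp_rot: [3.141, 0.001, 2.824]
ft_force: [1.0, -0.3, 1.2]
opening: 1.001
grip_force: 0.0
```

Request:
move_arm(
  plan=[
    [[0, 0, 0], [-0.001, -0.002, 0], -1],
    [[0, 0, 0], [-0.001, -0.002, 0], -1],
    [[0, 0, 0], [-0.001, -0.002, 0], -1],
    [[0, 0, 0], [-0.001, -0.002, 0], -1],
    [[0, 0, 0], [-0.001, -0.002, 0], -1],
  ],
)

```text
t: 3.25
eef_pos: [497.5, 211.2, 182.2]
tcp_rot: [3.141, 0.0, 2.823]
ft_force: [-0.5, -0.3, 0.4]
opening: 0.526
grip_force: 0.0
```

Request:
move_arm(
  plan=[
    [[0, 0, 0], [0, 0, 0], -1],
    [[0, 0, 0], [0, 0, 0], -1],
    [[0, 0, 0], [0, 0, 0], -1],
  ],
)

```text
t: 3.62
eef_pos: [497.6, 211.3, 182.2]
tcp_rot: [3.141, 0.0, 2.823]
ft_force: [0.3, 1.5, 0.0]
opening: 0.408
grip_force: 30.0
```

Request:
move_arm(
  plan=[
    [[0, 0, 0], [-0.013, -0.001, -0.003], -1],
    [[0, 0, 0], [-0.026, -0.002, -0.005], -1],
    [[0, 0, 0], [-0.026, -0.002, -0.005], -1],
  ],
)

```text
t: 4.0
eef_pos: [522.8, 200.6, 187.4]
tcp_rot: [3.141, 0.001, 2.822]
ft_force: [-0.2, 1.7, 2.8]
opening: 0.409
grip_force: 30.0
```

Request:
move_arm(
  plan=[
    [[0, 0, 0], [0.001, -0.012, -0.001], -1],
    [[0, 0, 0], [0.001, -0.024, -0.001], -1],
    [[0, 0, 0], [0.001, -0.036, -0.001], -1],
    [[0, 0, 0], [0.001, -0.046, 0], -1],
    [[0, 0, 0], [0.001, -0.046, 0], -1],
  ],
)

```text
t: 4.62
eef_pos: [505.8, 156.7, 187.3]
tcp_rot: [-3.141, -0.0, 2.823]
ft_force: [-0.2, -1.0, 5.4]
opening: 0.405
grip_force: 30.0
```

Request:
move_arm(
  plan=[
    [[0, 0, 0], [-0.012, 0, -0.001], -1],
    [[0, 0, 0], [-0.024, 0, -0.001], -1],
    [[0, 0, 0], [-0.036, 0, -0.001], -1],
    [[0, 0, 0], [-0.047, 0, 0], -1],
    [[0, 0, 0], [-0.047, 0, 0], -1],
  ],
)

```text
t: 5.25
eef_pos: [551.3, 142.6, 186.8]
tcp_rot: [-3.141, -0.0, 2.823]
ft_force: [0.6, -1.4, 4.5]
opening: 0.407
grip_force: 30.0
```

Request:
move_arm(
  plan=[
    [[0, 0, 0], [0, 0.012, -0.001], -1],
    [[0, 0, 0], [0, 0.024, -0.001], -1],
    [[0, 0, 0], [0, 0.036, -0.001], -1],
    [[0, 0, 0], [0, 0.046, 0], -1],
    [[0, 0, 0], [0, 0.046, 0], -1],
  ],
)

```text
t: 5.88
eef_pos: [565.5, 187.9, 186.9]
tcp_rot: [3.14, 0.0, 2.824]
ft_force: [1.2, 0.2, 0.2]
opening: 0.409
grip_force: 30.0
```

Request:
move_arm(
  plan=[
    [[0, 0, 0], [-0.012, -0.001, 0.002], -1],
    [[0, 0, 0], [-0.024, -0.001, 0.004], -1],
    [[0, 0, 0], [-0.034, -0.001, 0.007], -1],
    [[0, 0, 0], [-0.038, -0.001, 0.008], -1],
    [[0, 0, 0], [-0.038, -0.001, 0.008], -1],
  ],
)

```text
t: 6.5
eef_pos: [601.4, 173.6, 179.1]
tcp_rot: [3.141, 0.0, 2.823]
ft_force: [0.5, 1.4, 2.4]
opening: 0.41
grip_force: 30.0
```

Request:
move_arm(
  plan=[
    [[0, 0, 0], [-0.002, 0, 0.001], -1],
    [[0, 0, 0], [-0.003, 0, 0.001], -1],
    [[0, 0, 0], [-0.003, 0, 0.001], -1],
  ],
)

```text
t: 6.88
eef_pos: [603.8, 173.0, 178.2]
tcp_rot: [3.142, -0.0, 2.823]
ft_force: [0.3, 2.1, 2.6]
opening: 0.407
grip_force: 30.0
```

Request:
move_arm(
  plan=[
    [[0, 0, 0], [-0.0015, 0, 0.0005], -1],
    [[0, 0, 0], [-0.003, 0, 0.001], -1],
    [[0, 0, 0], [-0.003, 0, 0.001], -1],
  ],
)

```text
t: 7.25
eef_pos: [606.5, 172.2, 177.3]
tcp_rot: [3.142, -0.001, 2.823]
ft_force: [-2.9, 1.6, 5.6]
opening: 0.411
grip_force: 30.0
```

The force along x has started to build, so the lever is at the stop. Next I ease back a little, open the gripper and lift.

Request:
move_arm(
  plan=[
    [[0, 0, 0], [0.001, 0, 0], -1],
    [[0, 0, 0], [0.001, 0, 0], 1],
    [[0, 0, 0], [0.001, 0, 0], 1],
    [[0, 0, 0], [0.001, 0, 0], 1],
    [[0, 0, 0], [0.001, 0, 0], 1],
  ],
)

```text
t: 7.88
eef_pos: [605.8, 172.3, 177.0]
tcp_rot: [-3.142, -0.0, 2.823]
ft_force: [-0.1, -0.1, -0.3]
opening: 0.771
grip_force: 0.0
```

Request:
move_arm(
  plan=[
    [[0, 0, 0], [0, 0, 0], 1],
    [[0, 0, 0], [0, 0, -0.03], 1],
    [[0, 0, 0], [0, 0, -0.08], 1],
    [[0, 0, 0], [0, 0, -0.13], 1],
    [[0, 0, 0], [0, 0, -0.13], 1],
  ],
)

```text
t: 8.5
eef_pos: [606.8, 172.6, 311.2]
tcp_rot: [3.138, 0.006, 2.823]
ft_force: [0.9, 0.9, -0.0]
opening: 1.003
grip_force: 0.0
```

Run:
```python
from h import *
p=np.load("pose.npy");e=[np.cos(p[2]),np.sin(p[2])]
rs=[]
for n in("scene","wrist"):
    c=eyes.read_camera(n); im=c["img"]
    h=cv2.cvtColor(im,cv2.COLOR_RGB2HSV)
    m=(((h[...,0]<6)|(h[...,0]>174))&(h[...,1]>140)&(h[...,2]>60)).astype(np.uint8)
    k,l,st,ce=cv2.connectedComponentsWithStats(m)
    for i in range(1,k):
        if st[i,4]>90:
            w=onz(c,ce[i],198); d=w[:2]-p[:2]
            if np.hypot(*d)<120: print(n,st[i],w.round(1),e[0]*d[0]+e[1]*d[1],-e[1]*d[0]+e[0]*d[1])
    if n=="scene": cv2.imwrite("pics/end.png",cv2.resize(im[60:280,80:380,::-1],(750,550)))
print(readout.state()["eef_pos"])
```

```text
wrist [ 235  166   39   39 1141] [603.9 173.3 198. ] 63.67761237954324 22.60688821907117
[605.57772792 172.29628363 307.02296126]
```

View pics/end.png

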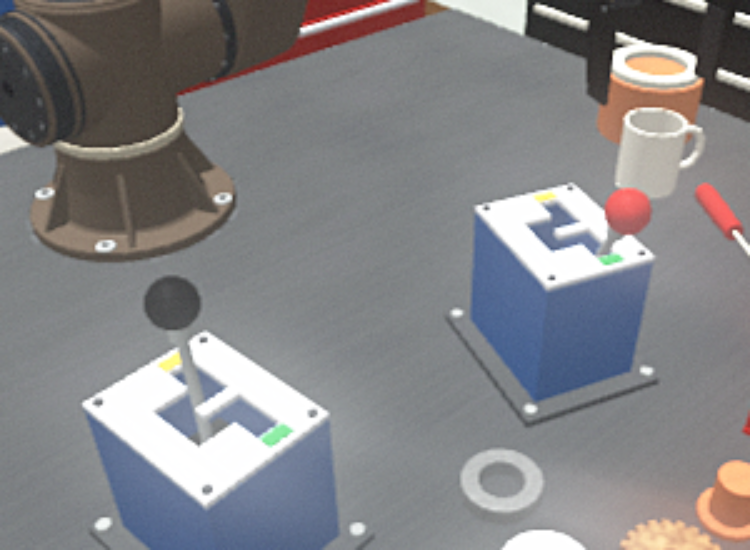

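The red lever is at the green end, knob at (628,212). The black lever hasn't moved and the gripper is clear.

```bash
python3 -c "
from cell import env
print(env.job_done())"
```

```text
the job is handed in; nothing more can be done
None
```

The red selector is at the end of its drive slot (green mark) and released, the black lever was not touched, and I handed the job in at about 9 s; no verdict came back.

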